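# Put the glue brush and the filling knife away in the foam drawer

### The job

The washed glue brush and filling knife have dried on the sloping drip rack. Pull the cabinet's drawer right out by its knob, lay each tool flat in the foam cut-out that has its shape without dropping it, and then push the drawer gently and fully home. Do not disturb the other things on the bench and the cabinet.

Things in the scene. Friction and masses are not known exactly. Their poses are not given: they have to be found in the camera images.
- cabinet: green steel tool cabinet fixed on the bench at the left, 360 mm wide (y), 300 mm deep, 165 mm high. Origin on the bench at the foot of the middle of its front; x points into the cabinet (its front faces the robot's right), y back towards the robot, z up. Its upper part is the drawer, its lower part a locked flat front without a knob. The ceiling over the shut drawer is 40 mm above the cut-outs' floors
- knob (a point): centre of the drawer's black round pull knob: cylinder 30 mm in diameter, 26 mm long, axis along the drawer's travel, on a 14 mm stem, centred 30 mm in front of the drawer front and 132 mm above the bench. Axes as the cabinet; the drawer pulls out along -x. The drawer front is 336 mm wide, 14 mm thick; its top edge is 22 mm above the knob's centre, the cabinet's top 33 mm
- drawer (a joint): how far the drawer is out, m: 0 fully home, 0.21 at its stop. A spring catch holds it in the last 15 mm at either end: about 12 N brings it into or out of the catch, 2 N slides it in between, and it stays where it is left. Only when it is right out do both cut-outs lie clear (39 mm from the brush's cut-out to the cabinet's front)
- brush_place (a point): where the brush's origin comes to lie: on the orange floor of the rear one of the two cut-outs across the drawer's black foam, 10 mm deep. Moves with the drawer; axes as the cabinet. From the knob: 166 mm along x, 52 mm along y, 15 mm down. Handle part 38 mm wide, from 107 to 16 mm at +y of this point, then part for fingers and head 70 mm wide to 97 mm at -y: bristles to -y, away from the robot
- brush_place_tip (a point): point on the same floor, 90 mm along -y from brush_place, where the middle of the bristle tips comes to lie
- knife_place (a point): where the knife's origin comes to lie: on the orange floor of the front cut-out, 10 mm deep. Moves with the drawer; axes as the cabinet. From the knob: 91 mm along x, 52 mm along y, 15 mm down; 47 mm behind the drawer front's inner face. Handle part 38 mm wide, from 107 to 16 mm at +y of this point, then part for fingers and blade 62 mm wide to 102 mm at -y: blade to -y, away from the robot
- knife_place_tip (a point): point on the same floor, 95 mm along -y from knife_place, where the middle of the blade's edge comes to lie
- brush: flat glue brush, 190 mm long, about 0.12 kg: pale wooden handle 125 x 26 x 20 mm, then steel ferrule 58 mm wide, 18 mm thick, and dark bristles; flat underside. Origin on the underside at the balance point, 100 mm from the handle's end, 25 mm before the ferrule; x to the bristles, y across, z out of the upper face. Starts on the sloping rack, bristles uphill, in the left or right bay
- brush_tip (a point): middle of the bristle tips at the underside, 90 mm along x from the brush's origin
- knife: filling knife, 195 mm long, about 0.13 kg: blue handle 115 x 26 x 20 mm, short steel neck, steel blade 50 mm wide, 4 mm thick, level with the flat underside. Origin on the underside at the balance point, 100 mm from the handle's rear end, 15 mm before its front end; x to the blade, y across, z out of the upper face. Starts on the sloping rack, blade uphill, in the bay without the brush
- knife_tip (a point): middle of the blade's front edge at the underside, 95 mm along x from the knife's origin
- rack: aluminium drip rack fixed on the bench at the robot's right: board 232 mm long, 236 mm wide, rising at 32 degrees away from the robot, 11 mm rims at the sides, 12 mm lip at the low end where the handles rest. Origin on the bench, 98 mm under the board's surface; x level and uphill, y left. Bays 50 mm left and right of the origin, tool origins there. Low end 39 mm high, upper end 162 mm
- glue: white bottle of wood glue, 62 mm diameter, 165 mm tall, standing on the bench beyond the rack; origin at the centre of its foot
- tape: yellow tape measure, 72 x 68 x 34 mm, on the bench between the rack and the cabinet; origin under its centre
- offcut: wooden offcut 150 x 55 x 22 mm lying on the bench in front of the cabinet; origin under its centre, x along its length
- plane: blue block plane 160 x 50 x 60 mm standing on top of the cabinet at the far side; origin under its sole's centre
- tin: round orange tin, 84 mm diameter, 60 mm tall, standing on top of the cabinet at the near side; origin at the centre of its foot
Not all that is in view belongs to the job. What is shaped like the knife but green or red is not meant.

How it is judged:
By the outcome, as a careful person would: the job done as asked, in the order asked, and still so for the second after the job is handed in, with the robot touching nothing.
It also fails if it takes over 72 s, if anything falls off the work surface, if the arm or the gripper's body presses on something with over 40 N, if the wrist force passes 120 N, or if a joint passes its speed limit or range.

### The arm

A 6-joint arm with a two-finger parallel gripper is mounted at the origin on the work surface. World frame = base frame: x ahead of the robot, y to its left, z up, the work surface at z = 0. Lengths are in m, angles in rad, forces in N, time in s.
With the tool pointing down it reaches from about 0.2 to 0.875 m from the base axis. Payload 3.4 kg.
Tool frame: the origin (TCP) lies midway between the tips of the shut fingers; the grasp point (between the pads) lies 19 mm behind it (r.tcp_to_grasp is the distance from the TCP to the grasp point, in m); z points along the fingers, x is the direction in which the jaws open and shut, and the axes are right-handed (so a half turn about z gives the same grasp; the last joint's range is limited). The gripper opens to 94 mm and grips with 3 to 60 N. Pads are 16 mm wide; open, the fingers measure 119 mm over their backs; the gripper's body (75 mm by 177 mm) begins 78 mm behind the grasp point.
Start: joints at [1.023, 0.276, 1.505, -0, 1.361, -0.121], TCP at [0.238, 0.523, 0.205] pointing down, gripper open.
Joint ranges: [-2.89, 2.89], [-0.75, 2.08], [0.22, 2.7], [-1.18, 4.32], [0.11, 2.71], [-2.7, 2.7]. Speed limits (rad/s): [2.57, 2.57, 3.14, 3.14, 3.14, 3.14].

### API

Orientations are given as a unit quaternion [w, x, y, z].
In Python, from plant import r, gripper_to, inverse_kinematics, vision, models, telemetry gives the robot as it stands. Calls block until the motion is done:
- r.move_to(position, orientation): joint-space move of the TCP to a pose.
- r.move_l(position, rot=None, vel=0.15, guard=None): straight line of the TCP; rot=None keeps the orientation; vel is the mean speed in m/s. With guard (N) it stops when the force on the tool has changed by that much, and returns True; else False.
- r.movej(angles): joint-space move.
- gripper_to(opening, f_grip=None): finger opening in m; f_grip is the grip in N (None keeps the last); returns when the fingers have stopped.
- r.hold(seconds).
- inverse_kinematics(position, orientation): joint angles nearest the present ones, or None.
- vision.snapshot(name): name is "scene" or "top" or "wrist"; returns the picture (384x512x3 uint8, red, green, blue); there is no depth.
- vision.get_calibration(name): a dict with "fx", "fy", "cx", "cy" (pixels), "D" ([k1, k2, p1, p2, k3] as OpenCV has them; the pictures are not rectified), "position" and "orientation" of the camera in the world. Camera axes: x right, y down, z forward; pixel columns grow to the right and rows downward; lengths in m; the calibration is good to about 2 mm. A picture is of the moment at which its call begins: read the wrist's pose just before it. get_calibration takes no time and is no camera call; for the wrist camera it gives the pose at the moment of the call.
A pose or a line that the arm cannot do raises r.PlanningError and nothing moves.
- r.sign_off(): hands the job in, once; it reports no verdict.
Trained networks look in the newest picture that a camera, given by its name, has taken for a name from the list of things; names that differ only in an ending like _2 or _b are one class to them, and where a whole thing is asked for, a point or a joint stands for the part that bears it (a point fixed in the world has none). Each returns a list of dicts, best first, with "score" (0 to 1); they miss things now and then, are a little off and sometimes report something else, mostly with a low value. They report only what shows in the picture. A call takes as long as a camera call. They do not tell look-alikes from the thing itself.
- models.boxes_of(thing, camera): "at" ([x, y, z] in m, in world coordinates, good to about 4 mm: the middle of the surface that is visible of it).
- models.regions_of(thing, camera): "pixels" (384x512 bool, what is visible of it).
- models.mark_of(thing, camera): "at" ([x, y, z] in m, in world coordinates, good to about 4 mm: a listed point, or the origin of a listed thing).
Readings, each from a call of its own:
- telemetry.current_t(): time.
- telemetry.current_joints(): joint angles.
- telemetry.current_dq(): joint speeds.
- telemetry.current_joint_efforts(): joint torques, N m.
- telemetry.current_ee_pos(): TCP position.
- telemetry.current_tool_rot(): TCP orientation.
- telemetry.current_wrist_force(): force on the tool from outside, world axes, zero at the start.
- telemetry.current_torque(): the same for the moment, N m.
- telemetry.current_opening(): finger opening in m.
Only numpy, scipy, OpenCV 4.12 (cv2) and the standard library are available. Lean on these libraries where they do the work, as an engineer would, in place of code of your own. Each camera call takes 0.05 s, during which the arm holds its last target.

## Working session

There is one attempt and no reset: what is moved stays moved. The work goes in short steps, each a Python script; the robot and the scene stay as the last script left them, time stands still between calls to the robot, and variables do not carry over. Pictures are saved under pics/ and viewed, and the job is handed in when it is done.

```bash
ls; mkdir -p pics; python3 - <<'E'
from plant import r, gripper_to, inverse_kinematics, vision, models, telemetry
import cv2
for n in ["scene","top","wrist"]:
    im=vision.snapshot(n); cv2.imwrite(f"pics/{n}0.png",im[:,:,::-1])
    c=vision.get_calibration(n); print(n,c)
    for t in ["brush","knife","knob","rack","cabinet","brush_place","knife_place","brush_tip","knife_tip","tape","offcut","plane","tin","glue"]:
        try:
            print(t,[( [round(float(v),4) for v in d["at"]],round(float(d["score"]),2)) for d in models.mark_of(t,n)])
        except Exception as e: print(t,e)
print(telemetry.current_t())
E
```

```text
pics
scene {'fx': 456.8650243194974, 'fy': 456.8650243194974, 'cx': 250.4259666766328, 'cy': 189.58447227050976, 'D': array([-0.11623168,  0.        ,  0.        ,  0.        ,  0.        ]), 'position': array([1.09369776, 0.20650274, 1.27895521]), 'orientation': array([-0.1600878 ,  0.56338333,  0.78147336, -0.2151058 ])}
brush [([0.4285, -0.3336, 0.0966], 0.8)]
knife [([0.737, -0.022, -0.0039], 0.83), ([0.4778, -0.2611, 0.0951], 0.79), ([0.1654, -0.3042, -0.0003], 0.65), ([0.5947, 0.3971, 0.1659], 0.15)]
knob [([0.5584, 0.2003, 0.1313], 0.47)]
rack [([0.4561, -0.2955, -0.0046], 0.94), ([0.3734, -0.023, -0.0038], 0.66)]
cabinet [([0.5565, 0.2336, -0.0016], 0.9)]
brush_place [([0.456, -0.2959, -0.0025], 0.72), ([0.4967, -0.3722, 0.1452], 0.63), ([0.7129, -0.2413, 0.001], 0.31)]
knife_place [([0.7149, -0.2415, 0.0022], 0.49)]
brush_tip [([0.4974, -0.3746, 0.1478], 0.79)]
knife_tip [([0.2307, -0.3703, 0.0033], 0.91), ([0.5458, -0.3005, 0.1468], 0.79), ([0.7431, -0.1207, -0.0028], 0.79)]
tape [([0.4786, -0.2608, 0.0947], 0.38), ([0.4361, 0.3907, 0.1657], 0.33)]
offcut [([0.5016, 0.1025,
[... 1201 characters left out ...]
.71)]
offcut [([0.5035, 0.1033, 0.0004], 0.6)]
plane [([0.5973, 0.3941, 0.1672], 0.69)]
tin [([0.4357, 0.3888, 0.1679], 0.96), ([0.4943, -0.3717, 0.1486], 0.47)]
glue [([0.7129, -0.2445, 0.0051], 0.73), ([0.4394, 0.3888, 0.165], 0.34)]
wrist {'fx': 285.09056306397173, 'fy': 285.09056306397173, 'cx': 250.7113020899283, 'cy': 194.7301964071279, 'D': array([-0.01072047,  0.        ,  0.        ,  0.        ,  0.        ]), 'position': array([0.17265193, 0.55186801, 0.38566016]), 'orientation': array([0.10213985, 0.83437939, 0.53764787, 0.06567531])}
brush []
knife []
knob []
rack []
cabinet []
brush_place []
knife_place []
brush_tip []
knife_tip []
tape []
offcut []
plane []
tin []
glue []
2.25
```

View pics/scene0.png

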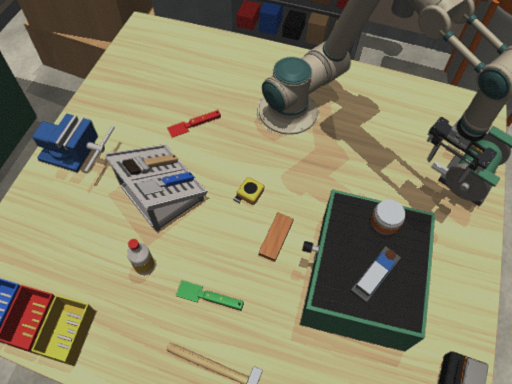

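View pics/top0.png

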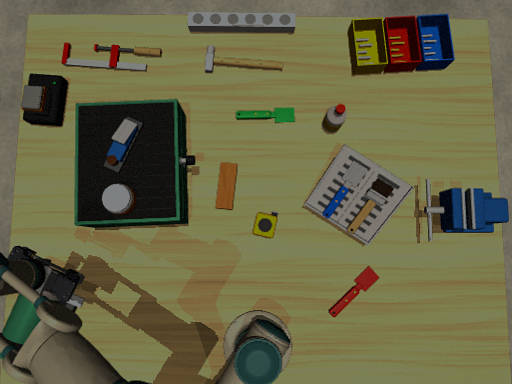

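```bash
cat > h.py <<'E'
import numpy as np, cv2
from scipy.spatial.transform import Rotation as R
def q2R(q): return R.from_quat([q[1],q[2],q[3],q[0]]).as_matrix()
def R2q(M):
    q=R.from_matrix(M).as_quat(); return np.array([q[3],q[0],q[1],q[2]])
def ray(c,px):
    K=np.array([[c["fx"],0,c["cx"]],[0,c["fy"],c["cy"]],[0,0,1]])
    u=cv2.undistortPoints(np.array(px,float).reshape(-1,1,2),K,np.array(c["D"]))[:,0]
    d=np.c_[u,np.ones(len(u))]@q2R(c["orientation"]).T
    return np.array(c["position"]),d
def onplane(c,px,z):
    p,d=ray(c,px); return p+d*((z-p[2])/d[:,2])[:,None]
def proj(c,P):
    K=np.array([[c["fx"],0,c["cx"]],[0,c["fy"],c["cy"]],[0,0,1]])
    Rm=q2R(c["orientation"]); X=(np.atleast_2d(P)-c["position"])@Rm
    return cv2.projectPoints(X,np.zeros(3),np.zeros(3),K,np.array(c["D"]))[0][:,0]
E
python3 - <<'E'
import cv2
s=cv2.imread('pics/scene0.png'); t=cv2.imread('pics/top0.png')
a=cv2.resize(s[180:350,295:445],None,fx=4,fy=3.5,interpolation=cv2.INTER_CUBIC)
b=cv2.resize(t[90:240,65:215],None,fx=4,fy=4,interpolation=cv2.INTER_CUBIC)
c=cv2.resize(t[140:250,295:425],None,fx=5,fy=5,interpolation=cv2.INTER_CUBIC)
cv2.imwrite('pics/a.png',a);cv2.imwrite('pics/b.png',b);cv2.imwrite('pics/c.png',c)
E
```

```text
(no output)
```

View pics/a.png

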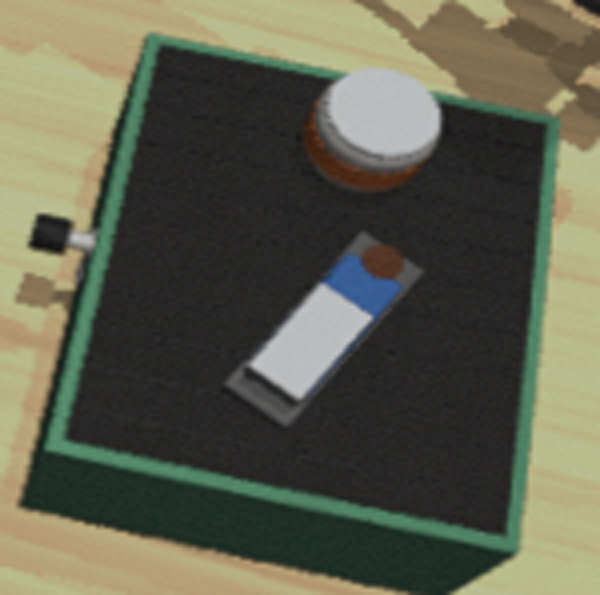

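View pics/b.png

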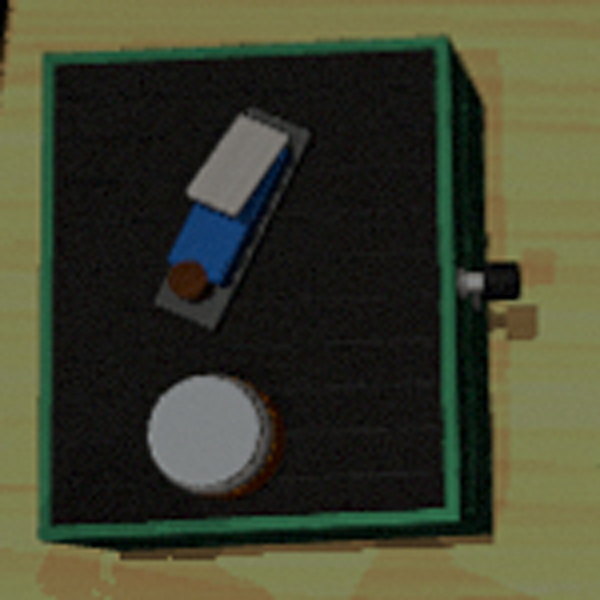

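View pics/c.png

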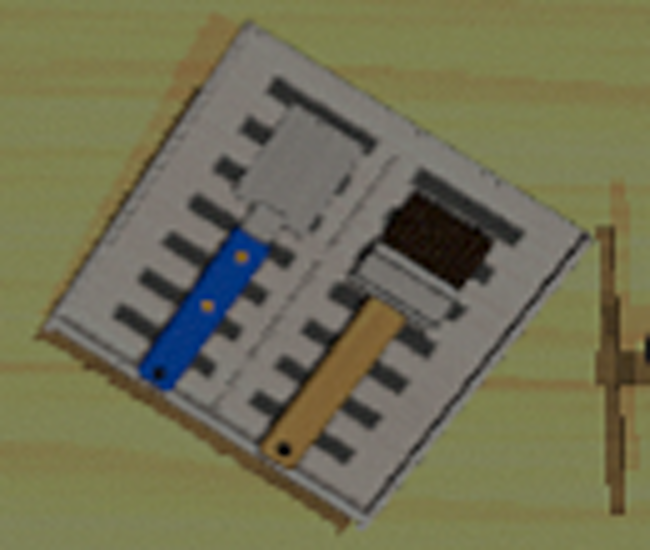

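```bash
python3 - <<'E'
from plant import vision
from h import *
cs=vision.get_calibration("scene"); ct=vision.get_calibration("top")
for c,px in ((cs,[(332.5,190.3),(306.3,309.1)]),(ct,[(176.8,99.5),(180.8,220)])):
    P=onplane(c,px,0.165); print(P); 
    n,f=(P[0],P[1]) if P[0][0]<P[1][0] else (P[1],P[0])
    d=f-n; print(np.linalg.norm(d),(n+f)/2, np.degrees(np.arctan2(d[1],d[0])))
# tools: plane of board through rack origin
o=np.array([0.4557,-0.2955,0.098])
for yaw in (-29,-31,-33):
    y=np.radians(yaw);a=np.radians(32)
    X=np.array([np.cos(y)*np.cos(a),np.sin(y)*np.cos(a),np.sin(a)]);Y=np.array([-np.sin(y),np.cos(y),0]);Z=np.cross(X,Y)
    def onb(px,h):
        p,d=ray(ct,[(295+u/5,140+v/5) for u,v in px]); t=((o+h*Z-p)@Z)/(d@Z); q=p+d*t[:,None]-o
        return np.round(np.c_[q@X,q@Y]*1000,1)
    print(yaw,"rims",onb([(248,22),(590,236),(362,525),(42,333)],.011).tolist())
    print(" brush hend,neck, tips", onb([(276,459),(386,308)],.020).tolist(),onb([(450,240)],.012).tolist())
    print(" knife hend,front",onb([(153,378),(253,239)],.020).tolist(),onb([(322,122)],.004).tolist())
E
```

```text
[[0.38033175 0.2270948  0.165     ]
 [0.73772817 0.24412396 0.165     ]]
0.3578018997834909 [0.55902996 0.23560938 0.165     ] 2.727955251764377
[[0.73480394 0.24342643 0.165     ]
 [0.37930717 0.22120929 0.165     ]]
0.35619033346416556 [0.55705556 0.23231786 0.165     ] 3.576108536723658
-29 rims [[129.4, 111.9], [115.8, -120.6], [-114.7, -109.4], [-106.6, 122.8]]
 brush hend,neck, tips [[-100.0, -40.4], [20.5, -44.6]] [[73.6, -55.0]]
 knife hend,front [[-92.6, 50.3], [18.1, 43.8]] [[96.5, 44.1]]
-31 rims [[125.5, 115.3], [119.8, -116.7], [-110.5, -112.4], [-111.2, 119.3]]
 brush hend,neck, tips [[-98.4, -43.6], [22.1, -44.2]] [[75.5, -52.8]]
 knife hend,front [[-94.5, 47.0], [16.5, 43.8]] [[95.0, 46.8]]
-33 rims [[121.5, 118.6], [123.8, -112.8], [-106.2, -115.3], [-115.7, 115.6]]
 brush hend,neck, tips [[-96.7, -46.7], [23.7, -43.7]] [[77.3, -50.6]]
 knife hend,front [[-96.2, 43.7], [14.9, 43.8]] [[93.3, 49.4]]
```

```bash
cat >> h.py <<'E'
yc=np.radians(3.1)
CX=np.array([-np.sin(yc),np.cos(yc),0]); CY=np.array([-np.cos(yc),-np.sin(yc),0])
KN=np.array([0.5587,0.2003,0.132])
def down(jx):
    z=np.array([0,0,-1.]); x=np.array(jx)/np.linalg.norm(jx); return R2q(np.c_[x,np.cross(z,x),z])
E
python3 - <<'E'
from plant import *
from plant import r, gripper_to, inverse_kinematics, vision, models, telemetry
from h import *
print(q2R(telemetry.current_tool_rot()).round(2).tolist(), telemetry.current_t())
for s in (1,-1):
    print(inverse_kinematics([0.5587,0.2003,0.24],down(s*CY)))
p=telemetry.current_ee_pos()
r.move_l([p[0],p[1],0.34],vel=0.3)
q=min([down(CY),down(-CY)],key=lambda q:abs(inverse_kinematics([0.5587,0.2003,0.26],q)[5]))
r.move_to([KN[0],KN[1],0.30],q)
gripper_to(0.07,40)
im=vision.snapshot("wrist"); c=vision.get_calibration("wrist"); cv2.imwrite("pics/w1.png",im[:,:,::-1])
print(telemetry.current_ee_pos(),telemetry.current_joints().round(2), models.mark_of("knob","wrist"),proj(c,KN), proj(c,KN+.015*CY+.013*CX),telemetry.current_t())
E
```

```text
[[0.41, 0.91, 0.0], [0.91, -0.41, 0.0], [0.0, -0.0, -1.0]] 2.25
None
[ 2.27038991e-01  2.87556693e-01  1.40307623e+00 -4.44089210e-16
  1.45095973e+00  1.72933785e-01]Traceback (most recent call last):
  File "<stdin>", line 9, in <module>
  File "<stdin>", line 9, in <lambda>
TypeError: 'NoneType' object is not subscriptable
```

```bash

python3 - <<'E'
from plant import r, gripper_to, inverse_kinematics, vision, models, telemetry
from h import *
q=down(-CY)
r.move_to([KN[0],KN[1],0.30],q)
gripper_to(0.07,40)
im=vision.snapshot("wrist"); c=vision.get_calibration("wrist"); cv2.imwrite("pics/w1.png",im[:,:,::-1])
print(telemetry.current_ee_pos(),telemetry.current_joints().round(2), models.mark_of("knob","wrist"),proj(c,KN), proj(c,KN+.015*CY+.013*CX),telemetry.current_t())
E
```

```text
[0.55870576 0.20034579 0.30000503] [0.23 0.27 1.29 0.   1.59 0.17] [{'at': [0.5637, 0.2019, 0.1363], 'score': 0.9}] [[252.34770624 181.29182641]] [[240.20623823 170.93083003]] 5.2
```

View pics/w1.png

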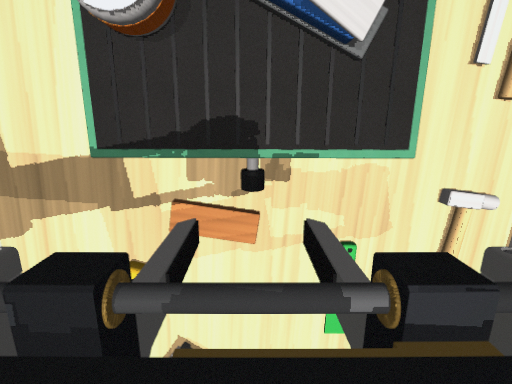

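```bash

python3 - <<'E'
from plant import r, gripper_to, inverse_kinematics, vision, models, telemetry
from h import *
q=down(-CY)
g=r.move_l([KN[0],KN[1],0.115],vel=0.2,guard=15); print("down",g)
gripper_to(0.02,50); print("open",telemetry.current_opening(),telemetry.current_ee_pos(), telemetry.current_wrist_force())
p=telemetry.current_ee_pos()
t=p-CX*0.03
print(r.move_l(t,vel=0.06,guard=30),telemetry.current_ee_pos(),telemetry.current_wrist_force())
im=vision.snapshot("top"); cv2.imwrite("pics/t2.png",im[:,:,::-1])
t=p-CX*0.213
print(r.move_l(t,vel=0.12,guard=30),telemetry.current_ee_pos(),telemetry.current_wrist_force())
im=vision.snapshot("top"); cv2.imwrite("pics/t3.png",im[:,:,::-1])
print(telemetry.current_opening(),telemetry.current_t())
E
```

```text
down False
open 0.029124873661261718 [0.56061069 0.20041165 0.11521964] [ 6.18262058  0.24484965 -3.66592968]
False [0.56213992 0.16969202 0.11521369] [ 1.84278881 -1.16988259 -0.67993084]
False [ 0.57138328 -0.00931069  0.11521528] [0.11603376 9.46183904 0.40865347]
0.028963260825103174 9.425
```

View pics/t3.png

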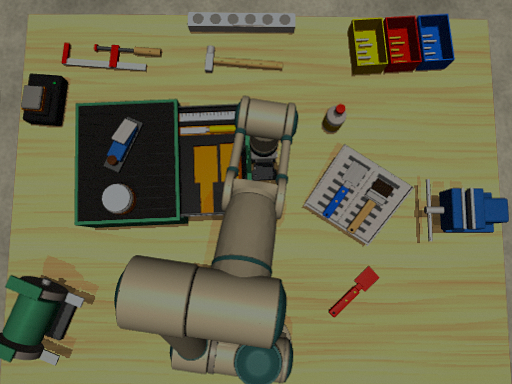

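```bash

python3 - <<'E'
from plant import r, gripper_to, inverse_kinematics, vision, models, telemetry
from h import *
gripper_to(0.06)
p=telemetry.current_ee_pos(); print(p)
r.move_l([p[0],p[1],0.28],vel=0.3)
im=vision.snapshot("wrist"); c=vision.get_calibration("wrist"); cv2.imwrite("pics/w4.png",im[:,:,::-1])
for n in ("knob","brush_place","brush_place_tip","knife_place","knife_place_tip"):
    print(n,[(np.round(d["at"],4).tolist(),round(d["score"],2)) for d in models.mark_of(n,"wrist")])
kn=np.array([p[0],p[1],.132])
for n,P in dict(knob=kn,bp=kn+.166*CX+.052*CY-[0,0,.015],bt=kn+.166*CX-.038*CY-[0,0,.015],kp=kn+.091*CX+.052*CY-[0,0,.015],kt=kn+.091*CX-.043*CY-[0,0,.015]).items():
    print(n,P.round(4),proj(c,P).round(1)); cv2.circle(im,tuple(int(v) for v in proj(c,P)[0].round()),2,(0,0,255),-1)
cv2.imwrite("pics/w4m.png",im[:,:,::-1])
print(telemetry.current_t())
E
```

```text
[ 0.5720657  -0.01244667  0.11519144]
knob [([0.5737, -0.008, 0.1333], 0.92), ([0.6065, 0.0927, 0.117], 0.26)]
brush_place [([0.5129, 0.1612, 0.1139], 0.8)]
brush_place_tip [([0.5997, 0.1603, 0.1198], 0.75)]
knife_place [([0.5162, 0.0836, 0.1184], 0.71)]
knife_place_tip [([0.6088, 0.0926, 0.1173], 0.65)]
knob [ 0.5721 -0.0124  0.132 ] [[254.  185.3]]
bp [0.5112 0.1505 0.117 ] [[206.5  32.5]]
bt [0.601  0.1554 0.117 ] [[289.6  32.5]]
kp [0.5152 0.0756 0.117 ] [[208.8 104.7]]
kt [0.6101 0.0807 0.117 ] [[291.8 104.8]]
11.0917
```

View pics/w4m.png

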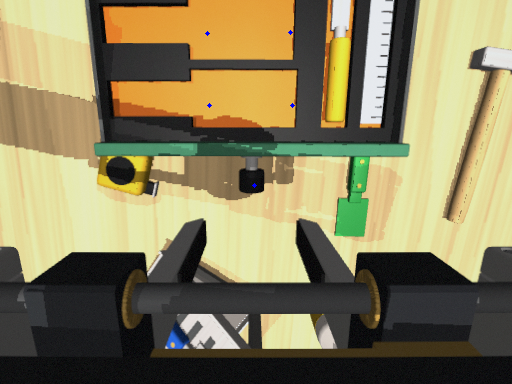

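```bash
python3 - <<'E'
import cv2
t=cv2.imread('pics/w4.png')
cv2.imwrite('pics/d.png',cv2.resize(t[0:200,90:310],None,fx=3.5,fy=3,interpolation=cv2.INTER_CUBIC))
E
```

```text
(no output)
```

View pics/d.png

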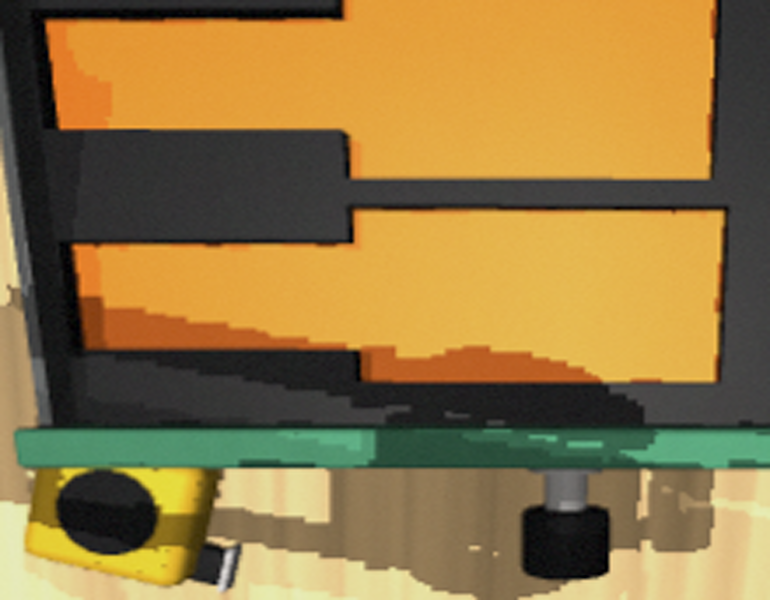

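```bash
python3 - <<'E'
from plant import vision,telemetry
from h import *
c=vision.get_calibration("wrist"); kn=np.array([0.5721,-0.0124,0])
def s(lbl,px,z):
    P=onplane(c,px,z)-kn; print(lbl,np.round(np.c_[P@CX,P@CY]*1000,1).tolist())
s("knife head far/near",[(200,68.7),(290,68.7),(200,127.7),(290,127.7)],.127)
s("knife handle far/near",[(150,80.3),(150,116.7)],.127)
s("brush head near",[(200,60),(290,60)],.127)
s("brush handle far,near",[(150,3.5),(150,43)],.127)
s("head end knife, step",[(297.7,100),(190.6,70),(191.5,118)],.127)
s("head end brush, step, handle ends",[(294.5,30),(189,50),(103,20),(111,90)],.127)
s("drawer front top edge outer/inner",[(240,155.5),(240,142.5)],.154)
s("knob",[(251.5,192.5),(251.5,169)],.132)
s("knob sides",[(239,180),(264,180)],.140)
E
```

```text
knife head far/near [[127.6, 58.2], [127.6, -39.2], [65.3, 60.7], [65.3, -41.3]]
knife handle far/near [[115.9, 113.4], [77.4, 116.6]]
brush head near [[136.3, 57.8], [136.3, -39.0]]
brush handle far,near [[190.6, 107.4], [153.2, 110.4]]
head end knife, step [[95.3, -48.8], [126.3, 68.4], [75.9, 69.8]]
head end brush, step, handle ends [[165.5, -42.7], [146.2, 69.2], [175.5, 158.1], [105.9, 157.5]]
drawer front top edge outer/inner [[36.8, 14.5], [50.4, 14.4]]
knob [[-9.0, 2.2], [18.9, 2.2]]
knob sides [[7.5, 16.4], [7.6, -12.0]]
```

```bash
cat >> h.py <<'E'
KO=np.array([0.5721,-0.0124,0.132])+.0055*CX+.0005*CY
def rackframe(yaw=-31.7):
    y=np.radians(yaw);a=np.radians(32)
    X=np.array([np.cos(y)*np.cos(a),np.sin(y)*np.cos(a),np.sin(a)]);Y=np.array([-np.sin(y),np.cos(y),0]);return X,Y,np.cross(X,Y)
RO=np.array([0.4557,-0.2955,0.098])
E
python3 - <<'E'
from plant import r, gripper_to, inverse_kinematics, vision, models, telemetry
from h import *
X,Y,Z=rackframe()
def gq(s): return R2q(np.c_[s*Y,np.cross(-Z,s*Y),-Z])
for s in (1,-1):
    for off in (-.045,.045):
      for h in (.004,.1):
        print(s,off,h,inverse_kinematics(RO+off*Y+h*Z,gq(s)))
# cam offset in tool frame
c=vision.get_calibration("wrist"); M=q2R(telemetry.current_tool_rot()); print(M.T@(c["position"]-telemetry.current_ee_pos()), (M.T@q2R(c["orientation"])).round(2))
for s in (1,-1):
  for d in (.1715,.0965): print(inverse_kinematics(KO-[0,0,.011]+(d-.0055)*CX+.052*CY,down(s*CX)))
E
```

```text
1 -0.045 0.004 [-0.92843426  0.10211672  2.21707978  0.59658177  0.35290063 -2.46050501]
1 -0.045 0.1 [-0.99443164 -0.1022645   2.15698042  0.40505094  0.61162098 -2.28928523]
1 0.045 0.004 [-0.66292885  0.09748663  2.22279668  0.21787375  0.27162848 -1.87402023]
1 0.045 0.1 [-0.68301513 -0.10894884  2.162378    0.13433544  0.53741561 -1.79658081]
-1 -0.045 0.004 [-0.92843426  0.10211672  2.21707978  0.59658177  0.35290063  0.68108765]
-1 -0.045 0.1 [-0.99443164 -0.1022645   2.15698042  0.40505094  0.61162098  0.85230742]
-1 0.045 0.004 [-0.66292885  0.09748663  2.22279668  0.21787375  0.27162848  1.26757243]
-1 0.045 0.1 [-0.68301513 -0.10894884  2.162378    0.13433544  0.53741561  1.34501184]
[-0.00182197 -0.06947843 -0.18019178] [[ 1.    0.   -0.  ]
 [-0.    0.97  0.24]
 [ 0.   -0.24  0.97]]
[ 1.66240245e-01  2.76793943e-01  1.72610286e+00 -4.44089210e-16
  1.13869585e+00 -1.45866129e+00]
[ 2.27417561e-02  2.58623737e-01  1.75277192e+00 -4.44089210e-16
  1.13019700e+00 -1.60215978e+00]
[ 1.66240245e-01  2.76793943e-01  1.72610286e+00 -4.44089210e-16
  1.13869585e+00  1.68293136e+00]
[ 2.27417561e-02  2.58623737e-01  1.75277192e+00 -4.44089210e-16
  1.13019700e+00  1.53943288e+00]
```

```bash
python3 - <<'E'
from plant import r, gripper_to, inverse_kinematics, vision, models, telemetry
from h import *
X,Y,Z=rackframe()
q=R2q(np.c_[-Y,np.cross(-Z,-Y),-Z])
r.move_to(RO-.03*Y+.12*Z,q)
c=vision.get_calibration("wrist"); im=vision.snapshot("wrist"); cv2.imwrite("pics/w5.png",im[:,:,::-1])
np.savez("c5.npz",**c)
for n in ("brush","brush_tip","knife","knife_tip","rack"):
    print(n,[(np.round(d["at"],4).tolist(),np.round([(np.array(d["at"])-RO)@v*1000 for v in (X,Y,Z)],1).tolist(),round(d["score"],2)) for d in models.mark_of(n,"wrist")])
print(telemetry.current_ee_pos(),telemetry.current_t())
E
```

```text
brush [([0.4272, -0.3333, 0.0921], [-6.8, -47.1, -2.7], 0.84)]
brush_tip [([0.495, -0.3727, 0.1429], [86.6, -45.0, -1.1], 0.73), ([0.4303, -0.3333, 0.0954], [-2.9, -45.5, -1.3], 0.59)]
knife [([0.4763, -0.2604, 0.0972], [-1.2, 40.7, -0.2], 0.77)]
knife_tip [([0.5501, -0.3026, 0.1502], [98.9, 43.6, -0.3], 0.93), ([0.7444, -0.1183, 0.0011], [78.0, 302.5, -163.0], 0.59)]
rack [([0.4575, -0.2964, -0.002], [-51.3, 0.2, -85.9], 0.84)]
[ 0.38653678 -0.28749444  0.19990826] 12.6833
```

View pics/w5.png

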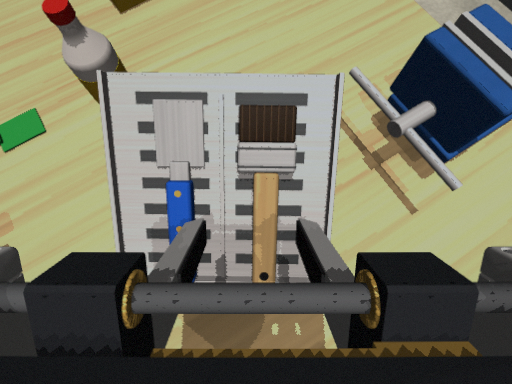

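```bash
python3 - <<'E'
import cv2
t=cv2.imread('pics/w5.png')
cv2.imwrite('pics/e.png',cv2.resize(t[60:290,90:360],None,fx=2.9,fy=2.6,interpolation=cv2.INTER_CUBIC))
E
```

```text
(no output)
```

View pics/e.png

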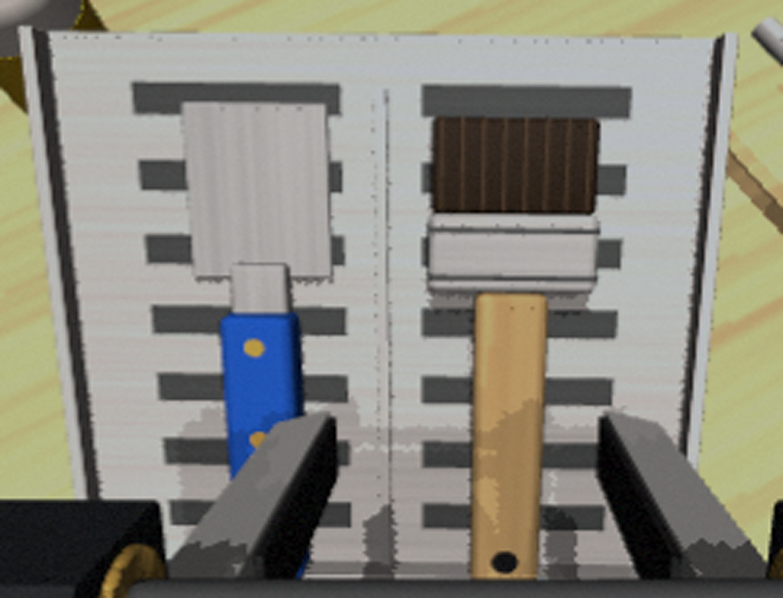

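```bash
python3 - <<'E'
from h import *
c=dict(np.load("c5.npz"))
X,Y,Z=rackframe()
def s(l,px,h):
    p,d=ray(c,[(90+u/2.9,60+v/2.6) for u,v in px]); t=((RO+h*Z-p)@Z)/(d@Z); q=p+d*t[:,None]-RO
    print(l,np.round(np.c_[q@X,q@Y]*1000,1).tolist())
s("slots UL,UR,LL?",[(133,98),(340,98),(422,101),(631,101),(422,515),(170,513)],0)
s("rims inner/top outer",[(22,28),(738,36)],.011)
s("brush handle L/R front, L/R rear",[(476,296),(547,296),(470,575),(538,575)],.020)
s("brush ferrule L R upper",[(430,225),(599,225)],.018)
s("bristle tips L/R",[(432,118),(599,118)],.015)
s("knife handle front L/R, mid L/R",[(220,317),(300,317),(228,440),(303,400)],.020)
s("knife handle left edge, right edge",[(229,460),(302,380)],.020)
s("blade tip L/R, rear L/R",[(182,103),(327,103),(191,276),(332,278)],.004)
E
```

```text
slots UL,UR,LL? [[95.7, 84.3], [95.7, 12.5], [94.7, -15.9], [94.9, -88.4], [-79.9, -14.0], [-79.2, 86.2]]
rims inner/top outer [[119.2, 114.4], [116.8, -120.3]]
brush handle L/R front, L/R rear [[21.8, -34.8], [21.9, -59.2], [-97.5, -33.1], [-97.5, -58.9]]
brush ferrule L R upper [[48.6, -19.1], [48.7, -76.3]]
bristle tips L/R [[87.5, -19.9], [87.6, -75.2]]
knife handle front L/R, mid L/R [[13.4, 53.9], [13.5, 26.2], [-37.1, 54.6], [-20.1, 26.7]]
knife handle left edge, right edge [[-45.7, 54.8], [-11.8, 26.7]]
blade tip L/R, rear L/R [[93.5, 66.1], [93.6, 16.4], [27.0, 68.1], [26.3, 17.1]]
```

```bash
cat >> h.py <<'E'
def pick(off_x,off_y,h=.005):
    from plant import r, gripper_to, telemetry
    X,Y,Z=rackframe(); q=R2q(np.c_[-Y,np.cross(-Z,-Y),-Z])
    P=RO+off_x*X+off_y*Y
    a=telemetry.current_ee_pos()
    if np.linalg.norm(a-(P+.12*Z))>.15: r.move_to(P+.12*Z,q)
    else: r.move_l(P+.1*Z,vel=.25)
    gripper_to(.056,25)
    r.move_l(P+.02*Z,vel=.2)
    g=r.move_l(P+h*Z,vel=.05,guard=6)
    a=telemetry.current_ee_pos()
    print("down",g,[round(float((a-P)@v)*1000,1) for v in (X,Y,Z)],telemetry.current_wrist_force().round(1))
    if g: r.move_l(a+.002*Z,vel=.05)
    gripper_to(.015,25); a=telemetry.current_ee_pos()
    print("grip",telemetry.current_opening(),[round(float((a-P)@v)*1000,1) for v in (X,Y,Z)],telemetry.current_wrist_force().round(1))
    return P,X,Y,Z
E
python3 - <<'E'
from plant import r, gripper_to, inverse_kinematics, vision, models, telemetry
from h import *
P,X,Y,Z=pick(-.003,-.0468)
c=vision.get_calibration("wrist"); im=vision.snapshot("wrist"); cv2.imwrite("pics/w6.png",im[:,:,::-1])
print(telemetry.current_ee_pos(),telemetry.current_t())
E
```

```text
down False [0.0, -0.0, 5.1] [ 0.9  0.7 -0.3]
grip 0.025786025058252445 [0.1, 0.1, 5.1] [-0.9  1.9  1.5]
[ 0.42672521 -0.33254123  0.10076042] 14.875
```

View pics/w6.png

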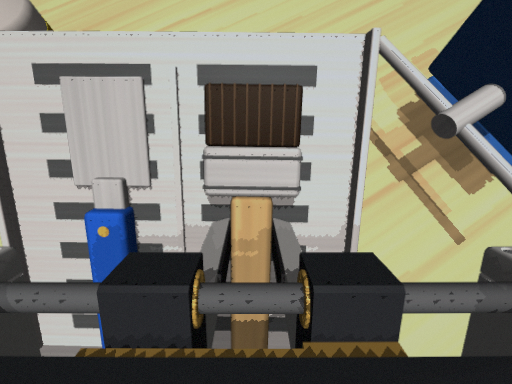

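```bash
python3 - <<'E'
from plant import r, gripper_to, inverse_kinematics, vision, models, telemetry
from h import *
X,Y,Z=rackframe()
p=telemetry.current_ee_pos()
r.move_l(p+.05*Z,vel=.12)
p=telemetry.current_ee_pos()
r.move_l([p[0],p[1]+.03,0.27],vel=.25)
BP=KO+.166*CX+.052*CY; BP[2]=.117
print(BP)
r.move_to([BP[0],BP[1],.25],down(-CX))
print(telemetry.current_opening(),telemetry.current_ee_pos(),telemetry.current_wrist_force().round(2))
c=vision.get_calibration("wrist"); im=vision.snapshot("wrist"); cv2.imwrite("pics/w7.png",im[:,:,::-1]); np.savez("c7.npz",**c)
print(telemetry.current_t())
E
```

```text
[0.51040231 0.1560099  0.117     ]
0.025774153009456766 [0.51043227 0.15500672 0.24976002] [-0.14 -0.2  -0.18]
17.8333
```

View pics/w7.png

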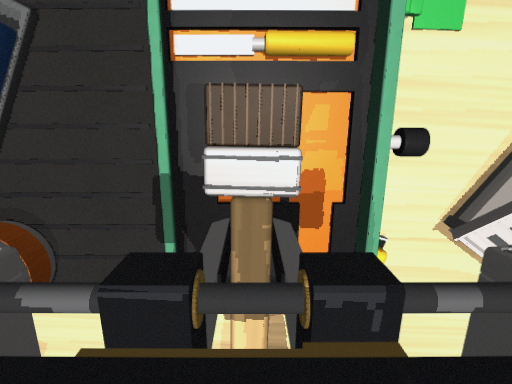

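```bash
python3 - <<'E'
from h import *
c=dict(np.load("c7.npz")); T=np.array([0.51043,.15501,.24976])
def s(l,px,z,o):
    P=onplane(c,px,z)-o; print(l,np.round(np.c_[P@CX,P@CY]*1000,1).tolist())
u=T[2]-.005
s("tips L/R rel tcp",[(206,84),(301,84)],u+.015,T)
s("ferrule L/R near end",[(204,150),(301,150),(204,192),(301,192)],u+.018,T)
s("handle L/R front",[(231,197),(272,197)],u+.02,T)
s("knife cut: end, right edges (exp -50, 60) rel KO",[(330,91),(351,95),(348,180),(345,203)],.127,KO)
s("front inner/outer face",[(388,100),(402,100)],.154,KO)
s("knob c (exp 0)",[(414,141)],.140,KO)
s("cab top edge",[(148,40),(157,40)],.165,KO)
E
```

```text
tips L/R rel tcp [[24.6, -89.6], [-28.7, -89.6]]
ferrule L/R near end [[26.7, -53.1], [-29.7, -53.1], [27.7, -28.0], [-30.8, -27.9]]
handle L/R front [[11.4, -25.4], [-13.2, -25.4]]
knife cut: end, right edges (exp -50, 60) rel KO [[84.7, -47.8], [63.2, -44.0], [59.1, 43.4], [60.3, 69.2]]
front inner/outer face [[37.6, -37.2], [24.5, -37.3]]
knob c (exp 0) [[0.4, 0.9]]
cab top edge [[251.4, -84.9], [243.8, -84.8]]
```

```bash
cat >> h.py <<'E'
def place(B,wide=.036,h=.005):
    from plant import r, gripper_to, telemetry, vision
    r.move_l([B[0],B[1],.150],vel=.12)
    a=telemetry.current_ee_pos(); e=B-a; print("err",(e@CX*1000).round(2),(e@CY*1000).round(2))
    t=np.array([B[0]+e[0],B[1]+e[1],.117+h-.002])
    g=r.move_l(t,vel=.04,guard=3.5)
    a=telemetry.current_ee_pos(); print("down",g,a,telemetry.current_wrist_force().round(2))
    r.hold(.2)
    gripper_to(wide); a=telemetry.current_ee_pos()
    print("released",a,telemetry.current_opening(),telemetry.current_wrist_force().round(2))
    r.move_l([a[0],a[1],.16],vel=.1)
    r.move_l([a[0],a[1],.25],vel=.3)
E
python3 - <<'E'
from plant import r, gripper_to, inverse_kinematics, vision, models, telemetry
from h import *
BP=KO+(.166+.0008)*CX+(.052+.001)*CY; BP[2]=0
a=telemetry.current_ee_pos(); BP[2]=a[2]
place(BP)
c=vision.get_calibration("wrist"); im=vision.snapshot("wrist"); cv2.imwrite("pics/w8.png",im[:,:,::-1]); np.savez("c8.npz",**c)
print(telemetry.current_t())
E
```

```text
err 0.04 0.69
down True [0.50823937 0.15661558 0.12161293] [-0.22 -0.56  3.76]
released [0.50715372 0.15643667 0.12059924] 0.0355324358241822 [-0.01  0.22  0.46]
21.1333
```

View pics/w8.png

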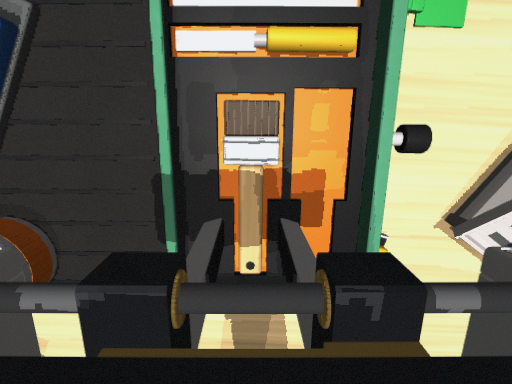

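```bash
python3 - <<'E'
from h import *
import cv2
t=cv2.imread('pics/w8.png')
cv2.imwrite('pics/f.png',cv2.resize(t[80:290,190:370],None,fx=4,fy=2.8,interpolation=cv2.INTER_CUBIC))
E
```

```text
(no output)
```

View pics/f.png

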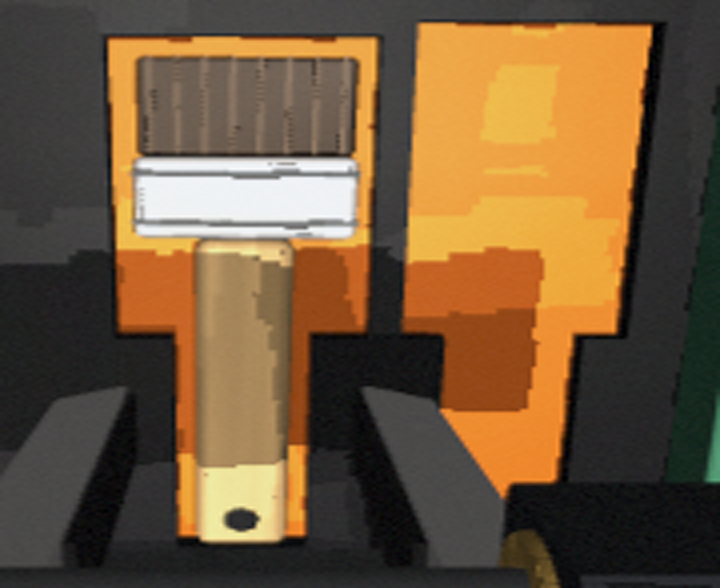

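```bash
python3 - <<'E'
from h import *
c=dict(np.load("c8.npz")); o=KO+.166*CX+.052*CY
def s(l,px,z,o=o):
    P=onplane(c,[(190+u/4,80+v/2.8) for u,v in px],z)-o; print(l,np.round(np.c_[P@CX,P@CY]*1000,1).tolist())
s("tips L/R (exp +-, -90)",[(138,58),(357,58)],.117+.015)
s("ferrule ",[(134,165),(357,165)],.135)
s("handle end (exp 100)",[(198,541),(286,541)],.137)
s("handle front",[(195,245),(293,245)],.137)
s("cut end far exp -97",[(105,37),(382,37)],.127)
s("step exp 16",[(116,332),(310,332)],.127)
s("cut handle end exp 107",[(178,538),(306,538)],.117)
s("cut handle end exp 107",[(178,541),(306,541)],.127)
E
```

```text
tips L/R (exp +-, -90) [[26.3, -86.6], [-28.3, -86.7]]
ferrule  [[27.9, -49.3], [-28.9, -49.3]]
handle end (exp 100) [[12.8, 101.1], [-12.3, 101.1]]
handle front [[12.5, -20.3], [-12.8, -20.3]]
cut end far exp -97 [[34.9, -94.2], [-34.9, -94.2]]
step exp 16 [[35.0, 15.7], [-18.4, 15.7]]
cut handle end exp 107 [[19.8, 111.1], [-19.2, 111.0]]
cut handle end exp 107 [[19.2, 106.8], [-18.6, 106.8]]
```

```bash
python3 - <<'E'
from plant import r, gripper_to, inverse_kinematics, vision, models, telemetry
from h import *
P,X,Y,Z=pick(-.0015,.0408)
p=telemetry.current_ee_pos()
r.move_l(p+.05*Z,vel=.12)
p=telemetry.current_ee_pos()
r.move_l([p[0],p[1]+.03,0.27],vel=.25)
BP=KO+(.091+.0005)*CX+.0525*CY
r.move_to([BP[0],BP[1],.25],down(-CX))
print(telemetry.current_opening(),telemetry.current_ee_pos(),telemetry.current_wrist_force().round(2))
c=vision.get_calibration("wrist"); im=vision.snapshot("wrist"); cv2.imwrite("pics/w9.png",im[:,:,::-1]); np.savez("c9.npz",T=telemetry.current_ee_pos(),**c)
print(telemetry.current_t())
E
```

```text
down False [-0.1, 0.0, 5.0] [-0.1 -0.   0.3]
grip 0.025722872374112683 [0.3, -0.0, 5.1] [-0.2  0.6  1.3]
0.026185551195504534 [0.51353508 0.08055604 0.24921576] [-0.15 -0.31 -1.41]
27.225
```

View pics/w9.png

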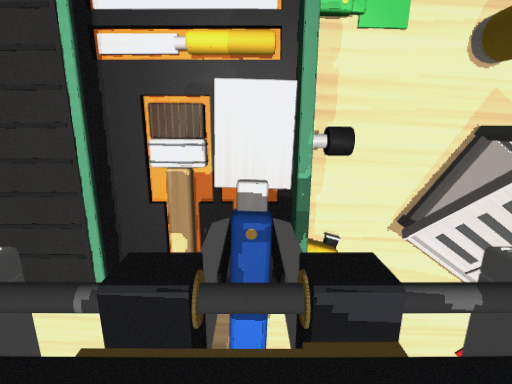

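```bash
python3 - <<'E'
from h import *
c=dict(np.load("c9.npz")); T=c["T"]
def s(l,px,z,o):
    P=onplane(c,px,z)-o; print(l,np.round(np.c_[P@CX,P@CY]*1000,1).tolist())
u=T[2]-.005
s("tips",[(214.5,78.5),(297,81.5)],u+.004,T)
s("rear",[(212.5,187.5),(291.5,189)],u+.004,T)
s("neck",[(238,182),(267,182)],u+.006,T)
s("handle front, rear",[(231.5,212),(272,212),(231,240),(271,240),(231,345),(268,345)],u+.02,T)
E
```

```text
tips [[21.3, -94.1], [-27.8, -92.4]]
rear [[24.6, -27.8], [-26.7, -26.8]]
neck [[7.9, -31.8], [-10.6, -31.8]]
handle front, rear [[11.4, -16.2], [-13.1, -16.2], [12.1, 2.0], [-12.8, 2.0], [13.4, 79.8], [-12.1, 79.8]]
```

```bash
python3 - <<'E'
from plant import r, gripper_to, inverse_kinematics, vision, models, telemetry
from h import *
BP=KO+(.091+.0015)*CX+.0525*CY; BP[2]=.25
place(BP,wide=.034)
c=vision.get_calibration("wrist"); im=vision.snapshot("wrist"); cv2.imwrite("pics/w10.png",im[:,:,::-1]); np.savez("c10.npz",**c)
cv2.imwrite('pics/g.png',cv2.resize(im[70:290,120:320,::-1],None,fx=4,fy=2.7,interpolation=cv2.INTER_CUBIC))
print(telemetry.current_t())
E
```

```text
err 0.18 0.65
down True [0.51288054 0.08266915 0.12215788] [0.27 0.75 3.09]
released [0.51160823 0.08267705 0.12124031] 0.034109225643537876 [ 0.07  0.14 -0.51]
30.475
```

View pics/g.png

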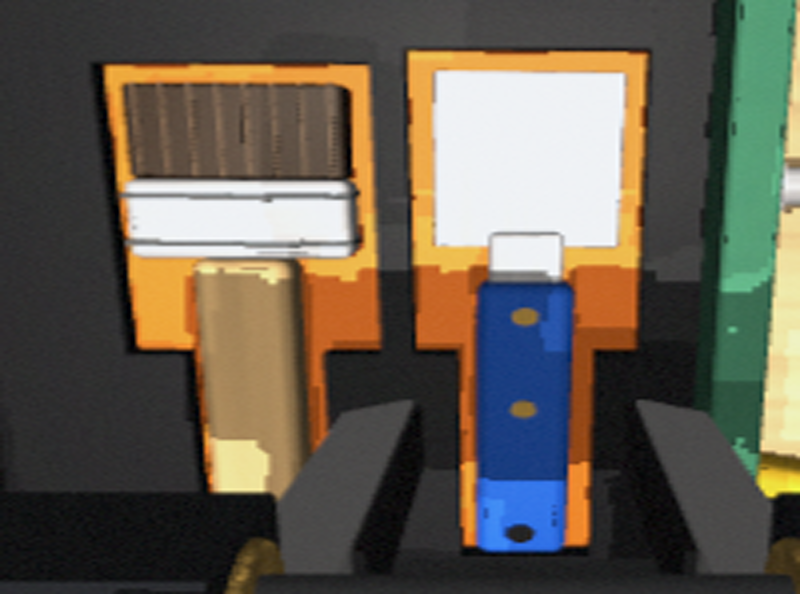

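```bash
python3 - <<'E'
from plant import r, gripper_to, inverse_kinematics, vision, models, telemetry
from h import *
q=down(-CY)
p=telemetry.current_ee_pos()
K=KO.copy()
r.move_to([K[0],K[1],.26],q)
gripper_to(.06,40)
g=r.move_l([K[0],K[1],.115],vel=.15,guard=10); print("down",g,telemetry.current_ee_pos(),telemetry.current_wrist_force().round(1))
gripper_to(.02,40)
p=telemetry.current_ee_pos(); print("grip",telemetry.current_opening(),p,telemetry.current_wrist_force().round(1))
f=lambda: print(((telemetry.current_ee_pos()-p)@CX).round(4),telemetry.current_ee_pos().round(4),telemetry.current_wrist_force().round(1))
print(r.move_l(p+.025*CX,vel=.04,guard=30)); f()
print(r.move_l(p+.190*CX,vel=.09,guard=20)); f()
im=vision.snapshot("scene"); cv2.imwrite("pics/s11.png",im[:,:,::-1])
print(telemetry.current_t())
E
```

```text
down False [ 0.57206349 -0.00703039  0.11585626] [-0.1 -0.2  0.4]
grip 0.028958918859938274 [ 0.57128841 -0.00695442  0.11526805] [-1.8 -0.7  1.5]
False
0.026 [0.57   0.019  0.1153] [-1.   1.7  2. ]
False
0.1901 [0.5615 0.1829 0.1153] [ 5.   0.4 -1.5]
37.1167
```

View pics/s11.png

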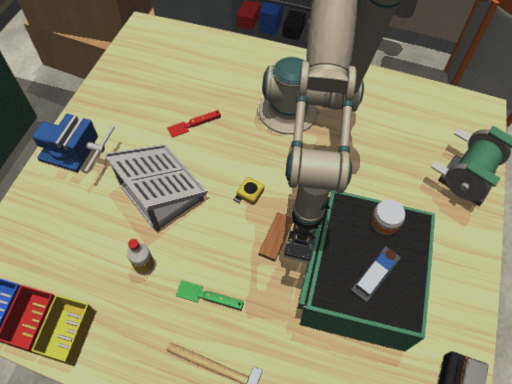

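```bash
python3 - <<'E'
from plant import r, gripper_to, inverse_kinematics, vision, models, telemetry
from h import *
p=np.array([0.57128841,-0.00695442,0.11526805])
f=lambda: print(((telemetry.current_ee_pos()-p)@CX).round(4),telemetry.current_ee_pos().round(4),telemetry.current_wrist_force().round(1),telemetry.current_opening().__round__(4))
a=telemetry.current_ee_pos()
print(r.move_l(a+.0155*CX,vel=.03,guard=25)); f()
a=telemetry.current_ee_pos()
print(r.move_l(a+.010*CX,vel=.015,guard=22)); f()
print(telemetry.current_t())
E
```

```text
False
0.2051 [0.5606 0.1978 0.1153] [ 4.4 -0.5 -1.1] 0.029
False
0.21 [0.5604 0.2027 0.1153] [  4.5 -12.9  -0.2] 0.0289
38.5667
```

```bash
python3 - <<'E'
from plant import r, gripper_to, inverse_kinematics, vision, models, telemetry
from h import *
a=telemetry.current_ee_pos()
r.move_l(a-.0005*CX,vel=.02)
gripper_to(.06); print(telemetry.current_ee_pos(),telemetry.current_wrist_force().round(1))
a=telemetry.current_ee_pos()
r.move_l([a[0],a[1],.30],vel=.2)
c=vision.get_calibration("wrist"); im=vision.snapshot("wrist"); cv2.imwrite("pics/w12.png",im[:,:,::-1]); np.savez("c12.npz",**c)
print(models.mark_of("knob","wrist"))
im=vision.snapshot("top"); cv2.imwrite("pics/t12.png",im[:,:,::-1])
for n in ["tape","offcut","plane","tin","glue","knob"]:
    print(n,[np.round(d["at"],4).tolist() for d in models.mark_of(n,"top")][:1])
print(proj(c,KO+.21*CX),telemetry.current_t())
E
```

```text
[0.56033864 0.20223641 0.11533323] [ 0.4  0.3 -0.3]
[{'at': [0.5643, 0.2022, 0.1333], 'score': 0.73}]
tape [[0.3718, -0.02, -0.0004]]
offcut []
plane [[0.5948, 0.392, 0.1661]]
tin [[0.4343, 0.3898, 0.1671]]
glue [[0.7144, -0.2416, 0.0011]]
knob [[0.5564, 0.2039, 0.1318]]
[[252.90865604 180.87881172]] 41.1917
```

View pics/w12.png

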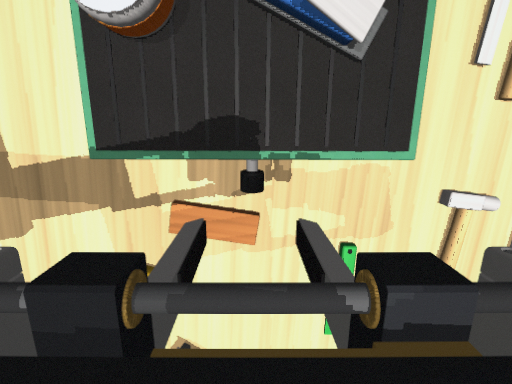

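View pics/t12.png

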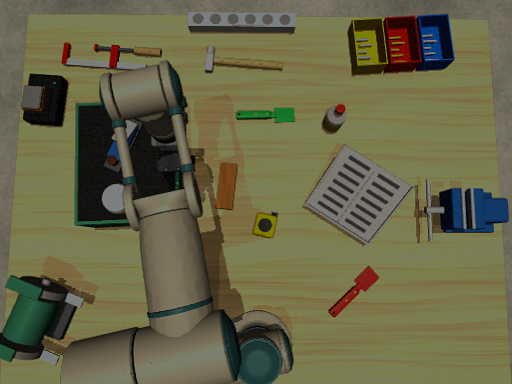

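```bash
python3 - <<'E'
import cv2,numpy as np
for n in("w1","w12"):
    g=cv2.cvtColor(cv2.imread(f'pics/{n}.png'),cv2.COLOR_BGR2GRAY).astype(int)
    print(n,g[145:198,252].tolist()); print(cv2.imread(f'pics/{n}.png')[145:165,330,1].tolist())
E
```

```text
w1 [30, 29, 28, 29, 79, 85, 88, 86, 88, 89, 90, 85, 72, 128, 153, 158, 159, 158, 157, 159, 158, 157, 157, 156, 130, 60, 21, 29, 32, 32, 29, 24, 21, 16, 20, 23, 21, 23, 26, 21, 24, 24, 21, 18, 24, 23, 58, 208, 223, 222, 223, 223, 223]
[48, 45, 45, 47, 114, 170, 181, 182, 183, 183, 185, 186, 140, 221, 237, 237, 241, 242, 242, 241]
w12 [28, 26, 27, 32, 27, 36, 81, 88, 88, 88, 89, 88, 89, 78, 91, 113, 148, 153, 155, 153, 153, 155, 155, 154, 153, 155, 88, 26, 27, 30, 31, 21, 20, 24, 25, 22, 20, 23, 14, 20, 23, 20, 19, 20, 17, 20, 21, 19, 155, 216, 222, 222, 221]
[43, 43, 46, 47, 49, 71, 141, 175, 185, 185, 185, 186, 184, 130, 131, 224, 238, 240, 242, 242]
```

```bash
python3 - <<'E'
from plant import r, telemetry
r.sign_off(); print(telemetry.current_t())
E
```

```text
the job is handed in; nothing more can be done
the job is handed in; nothing more can be done
```

I pulled the drawer out 210 mm to its stop by the knob. I laid the brush flat in the rear cut-out and the blue knife flat in the front one, then pushed the drawer home slowly and let go. I handed the job in at about 41 s.

**Last checks**
- **Tools:** The brush and the knife both touched the floor of their cut-outs within 0.5 mm of the expected height. The pictures taken after each placing show a clear gap on all visible sides. I measured about 6 to 8 mm at the ends of the brush; for the knife I only looked.
- **Drawer:** It travelled 210 mm back and met firm resistance (about 13 N) at the end. The knob sits the same distance from the cabinet's edge as before I started, to about 0.3 mm.
- **Other things:** The plane, tin and glue were found within about 4 mm of where they started, which is the network's own error. For the tape the shift was just over 4 mm.

**Did not fully agree**
- **Offcut:** The network missed it in the last top picture. By eye it lies where it was in both last pictures.
- **Knob:** Wrist and top camera readings of the knob differ by up to 8 mm along its sideways direction. I relied on the edge comparison instead.

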